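# Lay out the bench for filling a 48-well plate

## Task

Lay out this bench for filling the plate with the eight-channel pipette: set the white 48-well plate flat between the corner lugs on the cooling block (either way round); put the reservoir midway between the cooling block and the tip box, in line with both and with its long side parallel to the tip box's long side; stand the smaller of the two amber bottles behind the reservoir (on the side away from the robot), on the reservoir's long centre line and about 2 cm off its end; and stand the beaker for used tips in front of the tip box (on the robot's side), centred on it and about 2.5 cm clear of it. Everything stands upright and is set down, not dropped. Leave the larger bottle, the tube rack, the timer and the carton where they are.

Things in the scene. Friction and masses are not known exactly. Their poses are not given: they have to be found in the camera images.
- cool_block: Cooling block: fixed, ribbed aluminium slab in a black tray, 108 (x) x 86 (y) mm, flat top 40 mm up. Origin: centre of its underside, on the bench; x (long side) points away from the robot within 4 degrees. Four corner lugs on top, 6 mm high, leave 92 (x) x 70 (y) mm for the plate, sides open between them. Left or right of the tip box, centres 260 to 280 mm apart.
- tip_box: Tip box, open: grey box with a white deck and rows of yellow pipette tips, fixed, 122 (x) x 82 (y) mm, 54 mm high over the tips. Origin at the centre of its underside, on the bench; z up; its x axis (long side) points away from the robot (within 7 degrees): its front, the side towards the robot, is at x = -61 mm.
- plate: White 48-well plate (6 x 8 wells), loose, 84 (x) x 62 (y) x 19 mm high; its lowest 6 mm is the full 62 mm wide, above that the body is 58 mm wide. Flat underside. Origin at the centre of its underside, x along its long side, z up. About 50 g. Seated on the cooling block its origin is 40 mm above the bench.
- reservoir: Reagent reservoir: white open trough with straight upright sides, loose and empty, 108 mm long (x), 50 mm wide (y), 30 mm high, wall 2.5 mm; with the small flat tab at each end at rim height it is 120 mm long. Origin at the centre of its underside, on the bench; x along its length, z up. About 50 g. The same either way round.
- small_bottle: Smaller amber bottle with black cap, loose, 38 mm in diameter and 70 mm high with the cap (straight body up to 42 mm, narrowing above), standing upright. Origin at the centre of its underside, z up. 70 g.
- beaker: White plastic beaker for used tips, loose, 70 mm high, 52 mm across the foot and 56 mm across the rim, wall 2.5 mm, with a small pouring lip 34 mm from the axis towards its +x; open and empty, standing upright. Origin at the centre of its underside, z up. 60 g.
- large_bottle: Larger amber bottle with black cap, 54 mm in diameter, 112 mm high: not needed, leave it. Origin at the centre of its underside, z up.
- tube_rack: Grey-blue rack of small capped tubes, 70 (x) x 104 (y) mm, 39 mm high: leave it. Origin at the centre of its underside, z up.
- timer: White bench timer lying flat, 60 (x) x 66 (y) mm, 18 mm high, with a display and three keys: leave it. Origin at the centre of its underside, z up.
- carton: Small cardboard carton with a paper band, 55 (x) x 85 (y) x 32 mm high: leave it. Origin at the centre of its underside, z up.
There are look-alikes about, which are no part of the job. Leave any green look-alike of the cool_block alone.

How it is judged:
At the end, for the whole second after the job is handed in: At rest, released, upright: plate flat on the block (8 mm, 0.15 rad); reservoir under 157 mm from both centres, within 35 mm along their x, 0.25 rad; small bottle behind, 82-130 mm from the reservoir's centre, 22 mm off its axis; beaker 91-148 mm before the tip box's centre, 22 mm off its axis (x of plate in the frame of cool_block between -0.008 and 0.008 m and y of plate in the frame of cool_block between -0.008 and 0.008 m and z of plate in the frame of cool_block between 0.036 and 0.044 m and angle between the x axis of plate and the x axis of cool_block, either way round below 0.15 rad and angle between plate's own z axis and vertical below 0.06 rad and horizontal distance between reservoir and cool_block below 0.157 m and horizontal distance between reservoir and tip_box below 0.157 m and x of reservoir in the frame of cool_block between -0.035 and 0.035 m and x of reservoir in the frame of tip_box between -0.035 and 0.035 m and angle between the x axis of reservoir and the x axis of tip_box, either way round below 0.25 rad and angle between each of reservoir, small_bottle, beaker's own z axis and vertical below 0.08 rad and height (world z) of each of reservoir, small_bottle, beaker below 0.006 m and horizontal distance between small_bottle and reservoir between 0.082 and 0.13 m and y of small_bottle in the frame of reservoir between -0.022 and 0.022 m and x of small_bottle in the frame of tip_box above 0.04 m and x of beaker in the frame of tip_box between -0.148 and -0.091 m and y of beaker in the frame of tip_box between -0.022 and 0.022 m and linear speed of each of plate, reservoir, small_bottle, beaker below 0.02 m/s and angular speed of each of plate, reservoir, small_bottle, beaker below 0.2 rad/s); the robot touches nothing.
It fails at once if one of the four things is dropped: it falls freely faster than 0.5 m/s ((height (world z) of plate above 0.065 m and contact force between the fingers and plate below 0.01 N and contact force between plate and anything else below 0.01 N and linear speed of plate above 0.5 m/s) or (height (world z) of reservoir above 0.02 m and contact force between the fingers and reservoir below 0.01 N and contact force between reservoir and anything else below 0.01 N and linear speed of reservoir above 0.5 m/s) or (height (world z) of small_bottle above 0.02 m and contact force between the fingers and small_bottle below 0.01 N and contact force between small_bottle and anything else below 0.01 N and linear speed of small_bottle above 0.5 m/s) or (height (world z) of beaker above 0.02 m and contact force between the fingers and beaker below 0.01 N and contact force between beaker and anything else below 0.01 N and linear speed of beaker above 0.5 m/s)).
It fails at once if the small bottle or the beaker is knocked over (more than 0.7 rad) (angle between any of small_bottle, beaker's own z axis and vertical above 0.7 rad).
It fails at once if the larger bottle, tube rack, timer or carton is moved by more than 20 mm (distance of any of large_bottle, tube_rack, timer, carton from where it was at the start of the episode above 0.02 m).
It also fails if it takes over 109 s, if anything falls off the work surface, if the arm or the gripper's body presses on something with over 40 N, if the wrist force passes 120 N, or if a joint passes its speed limit or range.

## Robot

A 6-joint arm with a two-finger parallel gripper is mounted at the origin on the work surface. World frame = base frame: x ahead of the robot, y to its left, z up, the work surface at z = 0. Lengths are in m, angles in rad, forces in N, time in s.
With the tool pointing down it reaches from about 0.3 to 0.875 m from the base axis. Payload 4.2 kg.
Tool frame: the origin (TCP) lies midway between the tips of the shut fingers; the grasp point (between the pads) lies 19 mm behind it; z points along the fingers, y is the direction in which the jaws open and shut (so a half turn about z gives the same grasp; the last joint's range is limited). The gripper opens to 85 mm and grips with 20 to 120 N. Pads are 22 mm wide; open, the fingers measure 114 mm over their backs; the gripper's body (76 mm by 85 mm) begins 54 mm behind the grasp point. The pads swing forward as they close: fully open they stand 13 mm farther back than shut.
Start: joints at [-1.32, 0.32, 1.565, -0, 1.257, -0.02], TCP at [0.154, -0.554, 0.204] pointing down, gripper open.
Joint ranges: [-3.11, 3.11], [-0.84, 2.01], [0.21, 2.61], [-1.34, 4.49], [0.05, 2.63], [-2.56, 2.56]. Speed limits (rad/s): [2.57, 2.57, 3.14, 3.14, 3.14, 3.14].

## Interface

Orientations are given as a unit quaternion [x, y, z, w].
In Python, from rig import r, eyes, trace, mark_of gives the robot as it stands.
- The arm moves only by the shell command python3 -m crank 'ROWS' [OPENING] [FORCE]. ROWS is JSON, a list that holds one entry, the list of rows, each a list of 6 numbers: the shift along the tool's x, y, z in m, then the turn, a rotation vector about the tool's x, y, z in degrees. A call has 1 to 12 rows; each row is the pose to reach, as a shift and turn from the pose commanded when the call began, along the tool's axes at that moment; what a row does not reach only later rows make up. A row lasts 1/10 s, in which the tool goes at most 50 mm and 8.59 degrees, less where a joint would pass 70% of its speed; a pose out of reach is approached as far as the arm can. A call with a gripper value outside its range is refused whole. OPENING is the opening, from -1 (shut) to 1 (fully open), so that 0 is half open, set as the call begins (- or left out, the last holds). The fingers move at their own pace and stop on an object; FORCE is the grip in N (left out, the last holds). Time passes only in rows, so rows that repeat a pose let the fingers close. It gives the time, the measured TCP pose, the force and the opening at its end, in the units of the state.
- r.state(): the state, without advancing time (a new reading comes with each control period).
- eyes.read_camera(name): name is "scene" or "top" or "wrist"; returns a dict with "frame" (420x560x3 uint8, red, green, blue), "depth" (420x560 float32, m along the optical axis (not along the pixel's ray), 0 where there is no reading), "fx", "fy", "cx", "cy" (pixels), "k1" (the pictures are not rectified: a ray, as slopes to the right and down, at radius r is drawn at 1 + k1 r^2 times it, then the intrinsics apply), "world_to_cam" (4x4, takes a point from world to camera coordinates). Camera axes: x right, y down, z forward; pixel columns grow to the right and rows downward; lengths in m; the calibration is good to about 2 mm. A picture is of the moment at which its call begins.
- r.job_done(): hands the job in, once; it reports no verdict.
Trained networks look in the newest picture that a camera, given by its name, has taken for a name from the list of things; names that differ only in an ending like _2 or _b are one class to them, and where a whole thing is asked for, a point or a joint stands for the part that bears it (a point fixed in the world has none). Each returns a list of dicts, best first, with "conf" (0 to 1); they miss things now and then, are a little off and sometimes report something else, mostly with a low value. They report only what shows in the picture. A call takes as long as a camera call. They do not tell look-alikes from the thing itself.
- trace(query, camera): "pixels" (420x560 bool, what is visible of it).
- mark_of(query, camera): "xyz" ([x, y, z] in m, in world coordinates, good to about 4 mm: a listed point, or the origin of a listed thing).
The state is a dict: "clock": time; "joint_pos": joint angles; "qd": joint speeds; "tau": joint torques, N m; "tool_pos": TCP position; "orientation": TCP orientation; "wrist_force": force on the tool from outside, world axes, zero at the start; "torque": the same for the moment, N m; "finger_gap": finger opening in m.
Only numpy, scipy, OpenCV 4.12 (cv2) and the standard library are available. Lean on these libraries where they do the work, as an engineer would, in place of code of your own. Each camera call takes 0.05 s, during which the arm holds its last target. There are 200 camera calls.

## Working session

There is one attempt and no reset: what is moved stays moved. The work goes in short steps, Python scripts to look and compute and a shell command to move; the robot and the scene stay as the last step left them, time stands still between calls to the robot, and variables do not carry over. Pictures are saved under pics/ and viewed, about 12 in all and at most 16, crops included, and the job is handed in when it is done.

```bash
ls; mkdir -p pics; cat > h.py <<'E'
import numpy as np, cv2
from rig import r, eyes, trace, mark_of
def cam(n): return eyes.read_camera(n)
def save(im,name): cv2.imwrite('pics/'+name+'.png',cv2.cvtColor(np.ascontiguousarray(im),cv2.COLOR_RGB2BGR))
def cloud(c):
    "world xyz of each pixel (420x560x3)"
    h,w=c['depth'].shape
    v,u=np.mgrid[0:h,0:w]
    pts=np.stack([u,v],-1).reshape(-1,1,2).astype(float)
    K=np.array([[c['fx'],0,c['cx']],[0,c['fy'],c['cy']],[0,0,1]])
    n=cv2.undistortPoints(pts,K,np.array([c['k1'],0,0,0,0.])).reshape(h,w,2)
    d=c['depth'].astype(float)
    p=np.dstack([n[...,0]*d,n[...,1]*d,d,np.ones_like(d)])
    W=p@np.linalg.inv(np.array(c['world_to_cam'])).T
    W=W[...,:3]; W[d<=0]=np.nan
    return W
def rect(P):
    "min area rect in mm: centre, size, angle of long side (deg)"
    (cx,cy),(a,b),t=cv2.minAreaRect((P[:,:2]*1000).astype(np.float32))
    if a<b: a,b,t=b,a,t+90
    return np.round([cx,cy,a,b,(t+90)%180-90],1)
E
python3 - <<'E'
from h import *
s=r.state(); print(s['clock'],s['tool_pos'],s['orientation'],s['finger_gap'])
for n in ['top','scene']:
    c=cam(n); save(c['frame'],n+'0'); print(n,np.round(c['world_to_cam'],3).tolist())
    W=cloud(c)
    for q in ['cool_block','tip_box','plate','reservoir','small_bottle','beaker','large_bottle','tube_rack','timer','carton']:
        print(q,[(round(m['conf'],2),np.round(m['xyz'],3).tolist()) for m in mark_of(q,n)][:3])
        for m in trace(q,n)[:3]:
            px=m['pixels']; P=W[px]; P=P[~np.isnan(P[:,0])]
            v,u=np.nonzero(px)
            if len(P)>20: print('   tr',round(m['conf'],2),'px',int(u.mean()),int(v.mean()),len(P),'rect',rect(P).tolist(),'z',np.round(np.percentile(P[:,2],[5,50,95])*1000))
E
```

```text
pics
0.0 [ 0.15367987 -0.55352856  0.20307427] [ 9.90847411e-01  1.34983660e-01 -9.55278246e-05 -9.00521033e-04] 0.08494467481356421
top [[0.027, -0.999, -0.021, 0.078], [-0.995, -0.025, -0.092, 0.575], [0.091, 0.023, -0.996, 0.956], [0.0, 0.0, 0.0, 1.0]]
cool_block [(0.94, [0.55, -0.112, 0.005]), (0.58, [0.397, -0.174, -0.0])]
   tr 0.91 px 355 215 1556 rect [553.9, -111.8, 110.7, 87.3, 0.1] z [11. 41. 44.]
   tr 0.57 px 175 262 840 rect [420.9, 338.2, 83.8, 60.8, -20.6] z [ 8. 19. 22.]
   tr 0.19 px 250 210 1595 rect [558.7, 155.4, 121.3, 87.9, 0.7] z [33. 48. 56.]
tip_box [(0.88, [0.556, 0.151, 0.004]), (0.6, [0.517, 0.497, 0.002])]
   tr 0.78 px 250 210 1562 rect [557.7, 152.1, 123.3, 81.3, 0.7] z [34. 48. 56.]
plate [(0.66, [0.418, 0.341, -0.002]), (0.63, [0.55, -0.115, 0.002])]
   tr 0.81 px 176 262 837 rect [422.1, 339.5, 85.3, 65.8, -20.6] z [ 6. 19. 22.]
reservoir [(0.83, [0.598, 0.34, 0.004])]
   tr 0.75 px 176 191 1007 rect [601.0, 342.7, 122.0, 51.4, -67.7] z [ 4. 18. 32.]
   tr 0.41 px 304 277 651 rect [393.1, 8.9, 69.2, 61.0, 70.3] z [13. 17. 20.]
small_bottle [(0.53, [
[... 1670 characters left out ...]
001])]
beaker [(0.85, [0.591, -0.338, 0.003])]
   tr 0.69 px 180 144 460 rect [575.0, -378.0, 151.4, 59.6, 65.5] z [ 3. 46. 71.]
large_bottle [(0.84, [0.728, 0.203, -0.003])]
   tr 0.66 px 258 278 674 rect [723.2, 184.1, 97.1, 59.3, 48.7] z [  9.  73. 113.]
tube_rack [(0.84, [0.742, -0.191, -0.001])]
   tr 0.9 px 169 197 898 rect [739.1, -193.0, 106.6, 71.6, -83.6] z [ 6. 37. 42.]
   tr 0.39 px 381 246 671 rect [422.6, 338.6, 82.7, 61.1, -20.1] z [ 6. 18. 22.]
timer [(0.57, [0.39, 0.007, 0.001])]
   tr 0.71 px 302 176 386 rect [386.2, 4.4, 82.9, 66.7, 70.2] z [ 4. 17. 20.]
carton [(0.62, [0.517, 0.498, -0.002])]
   tr 0.82 px 411 306 1043 rect [502.5, 497.7, 85.5, 79.1, 79.1] z [ 6. 32. 35.]
```

```bash
python3 - <<'E'
from h import *
c=cam('top'); f=c['frame']; save(cv2.resize(f,(800,600),interpolation=cv2.INTER_CUBIC),'top_big')
W=cloud(c); Z=W[...,2]
def comp(x0,x1,y0,y1,z0,z1):
    m=(W[...,0]>x0)&(W[...,0]<x1)&(W[...,1]>y0)&(W[...,1]<y1)&(Z>z0)&(Z<z1); return W[m]
for n,a in dict(block=(.46,.65,-.19,-.03,.034,.05),green=(.3,.46,-.27,-.09,.03,.05),tipbox=(.46,.66,.07,.24,.03,.065),plate=(.35,.49,.28,.4,.010,.03),res=(.52,.68,.26,.42,.024,.04),sb=(.36,.46,-.4,-.3,.055,.08),beak=(.52,.68,-.42,-.28,.06,.08)).items():
    P=comp(*a); print(n,len(P),rect(P).tolist() if len(P)>5 else '',np.round(np.median(P[:,2])*1000,1),P.mean(0).round(4))
E
```

```text
block 1382 [552.0, -113.1, 103.8, 82.3, -1.8] 41.1 [ 0.5527 -0.1129  0.0411]
green 1456 [394.4, -172.1, 107.7, 79.9, -12.3] 40.8 [ 0.3959 -0.1713  0.0408]
tipbox 1556 [558.4, 152.6, 121.0, 80.7, 1.5] 47.7 [0.5574 0.1508 0.048 ]
plate 775 [420.1, 339.3, 82.2, 59.2, -20.5] 19.2 [0.4202 0.3384 0.0191]
res 271 [601.8, 341.4, 119.7, 50.9, -67.5] 30.3 [0.6012 0.3426 0.03  ]
sb 68 [407.6, -344.3, 18.5, 16.9, 87.2] 70.2 [ 0.4079 -0.3427  0.0691]
beak 179 [595.3, -335.4, 57.3, 53.6, 66.8] 69.4 [ 0.5923 -0.3376  0.0682]
```

View pics/top_big.png

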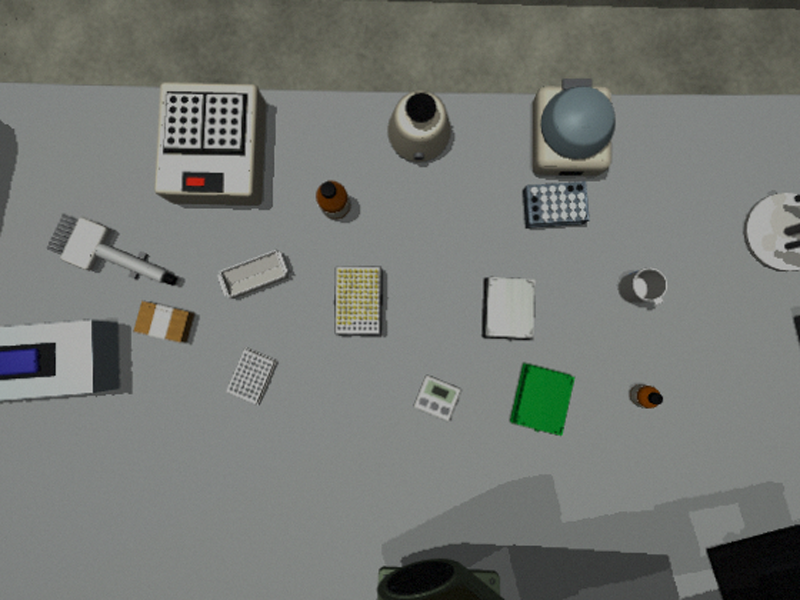

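View pics/scene0.png

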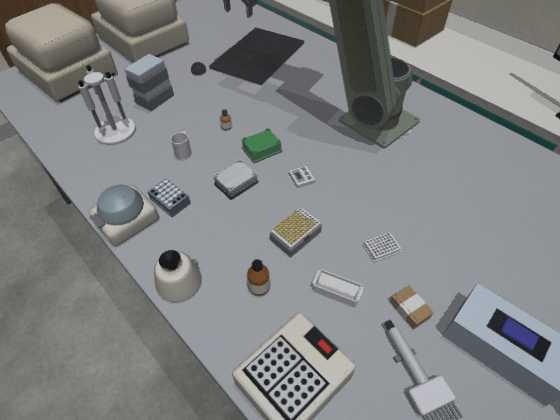

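Candidates (in the 800x600 top picture):
- **Block:** ribbed aluminium (510,307), or the green one (543,398). I choose the aluminium one.
- **Plate:** white 6x8 wells (252,377), or the white timer (438,398), tube rack (557,204) and heater block (205,120). I choose (252,377).
- **Reservoir:** white trough (255,273), the only one.
- **Small bottle:** (648,397), versus the larger bottle at (333,198).
- **Beaker:** (648,288), versus the pipette stand (785,230) and flask (420,125).

Next I check these choices in one close crop montage.

```bash
cat >> h.py <<'E'
from scipy.spatial.transform import Rotation as Ro
def plan(p,t,ref=None):
    "shift (mm) and turn (deg) rows needed to take tool to p, tool x heading t (deg), z down, from measured pose"
    s=r.state(); R0=Ro.from_quat(s['orientation']); R1=Ro.from_euler('z',t,degrees=True)*Ro.from_quat([1,0,0,0])
    sh=R0.inv().apply(np.array(p)-s['tool_pos']); rv=(R0.inv()*R1).as_rotvec(degrees=True)
    M=R0.as_matrix(); print('t=%.2f'%s['clock'],'at',np.round(s['tool_pos'],4),'head %.1f'%np.degrees(np.arctan2(M[1,0],M[0,0])),'gap %.4f'%s['finger_gap'],'q',np.round(s['joint_pos'],2))
    print('shift',np.round(sh,4),'turn',np.round(rv,2))
E
python3 - <<'E'
from h import *
c=cam('top'); f=c['frame']
g=lambda u,v,s=24: cv2.resize(f[v-s:v+s,u-s:u+s],(260,260),interpolation=cv2.INTER_CUBIC)
a=np.hstack([g(453,201),g(453,277),g(357,215)]); b=np.hstack([g(176,263),g(178,191),g(250,210)])
save(np.vstack([a,b]),'crops')
plan([.408,-.343,.15],0); plan([.408,-.343,.008],15.5)
E
```

```text
t=2.20 at [ 0.1538 -0.5541  0.2039] head 15.5 gap 0.0852 q [-1.32  0.32  1.56 -0.    1.26 -0.02]
shift [ 0.3014 -0.1354  0.0539] turn [1.000e-02 0.000e+00 1.552e+01]
t=2.20 at [ 0.1538 -0.5541  0.2039] head 15.5 gap 0.0852 q [-1.32  0.32  1.56 -0.    1.26 -0.02]
shift [ 0.3014 -0.1354  0.1959] turn [0.01 0.   0.02]
```

View pics/crops.png

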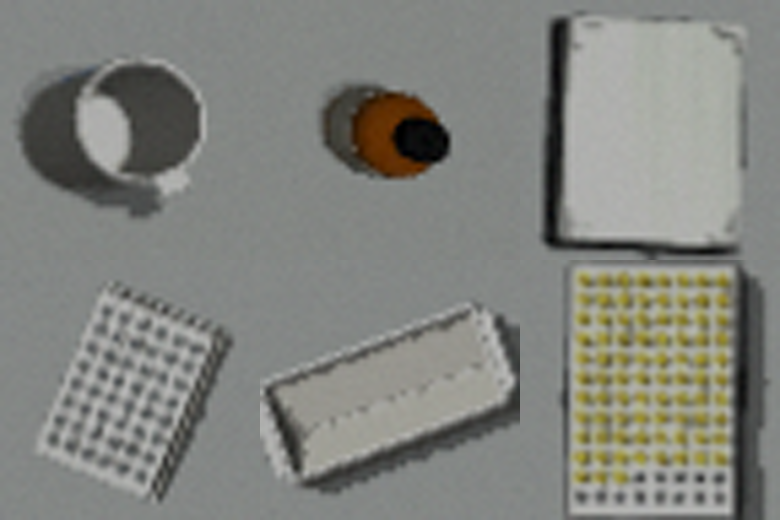

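The crops confirm the choices: beaker with its lip at lower right (180,185), small bottle with black cap, the aluminium block, the 48-well plate, the reservoir and the tip box. The small bottle goes first.

```bash
python3 -m crank '[[[0.043,-0.019,0.01,0,0,0],[0.086,-0.039,0.02,0,0,0],[0.13,-0.058,0.03,0,0,0],[0.172,-0.077,0.04,0,0,0],[0.215,-0.097,0.05,0,0,0],[0.258,-0.116,0.055,0,0,0],[0.301,-0.135,0.06,0,0,0],[0.301,-0.135,0.08,0,0,0],[0.301,-0.135,0.12,0,0,0],[0.301,-0.135,0.16,0,0,0],[0.301,-0.135,0.197,0,0,0],[0.301,-0.135,0.197,0,0,0]]]' 1 40
python3 - <<'E'
from h import *
plan([.408,-.343,.007],15.5)
E
```

```text
clock: 3.4
tool_pos: [0.4048, -0.3408, 0.0028]
orientation: [0.991, 0.135, -0.003, -0.004]
wrist_force: [0.8, 0.4, -0.4]
finger_gap: 0.0854
t=3.40 at [ 0.4048 -0.3408  0.0028] head 15.5 gap 0.0854 q [-0.72  0.46  1.92 -0.    0.77  0.58]
shift [ 0.0025  0.003  -0.0042] turn [-0.5   0.33  0.03]
```

```bash
python3 -m crank '[[[0,0,0,0,0,0],[0,0,0,0,0,0],[0,0,0,0,0,0],[0,0,0,0,0,0],[0,0,0,0,0,0]]]' -1 40
python3 - <<'E'
from h import *
plan([.654,.019,.12],15.5)
c=cam('wrist'); save(c['frame'],'w1')
E
```

```text
clock: 3.9
tool_pos: [0.4089, -0.3446, 0.0091]
orientation: [0.991, 0.135, 0.001, 0.002]
wrist_force: [-0.2, 0.6, 6.2]
finger_gap: 0.035
t=3.90 at [ 0.4089 -0.3446  0.0091] head 15.5 gap 0.0350 q [-0.72  0.46  1.91 -0.    0.77  0.58]
shift [ 0.3336 -0.2844 -0.1111] turn [ 0.21 -0.14  0.01]
```

View pics/w1.png

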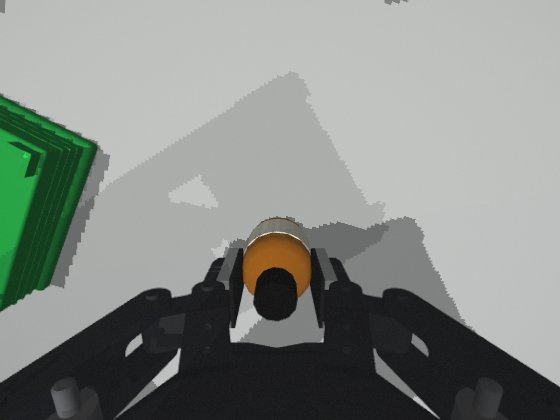

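The wrist view shows the bottle (275,265) centred and upright between the pads. Lift and carry.

```bash
python3 -m crank '[[[0,0,-0.03,0,0,0],[0,0,-0.07,0,0,0],[0.03,-0.026,-0.1,0,0,0],[0.065,-0.055,-0.11,0,0,0],[0.1,-0.085,-0.11,0,0,0],[0.135,-0.115,-0.11,0,0,0],[0.17,-0.145,-0.11,0,0,0],[0.205,-0.175,-0.11,0,0,0],[0.24,-0.205,-0.11,0,0,0],[0.275,-0.235,-0.11,0,0,0],[0.305,-0.26,-0.11,0,0,0],[0.325,-0.277,-0.11,0,0,0]]]' 
python3 -m crank '[[[0.008,-0.007,0,0,0,0],[0.008,-0.007,0,0,0,0],[0.008,-0.007,0,0,0,0]]]'
python3 - <<'E'
from h import *
plan([.654,.019,.009],15.5)
c=cam('top'); W=cloud(c)
for q in ['cool_block','tip_box']: print(q,[np.round(m['xyz'],4).tolist() for m in mark_of(q,'top')][:2])
E
```

```text
clock: 5.15
tool_pos: [0.6483, 0.013, 0.1178]
orientation: [0.991, 0.136, 0.001, -0.0]
wrist_force: [-0.4, 0.3, -0.7]
finger_gap: 0.0345
clock: 5.45
tool_pos: [0.6518, 0.0182, 0.1171]
orientation: [0.991, 0.135, -0.0, 0.0]
wrist_force: [-0.6, -0.8, -0.7]
finger_gap: 0.0351
t=5.45 at [0.6518 0.0182 0.1171] head 15.5 gap 0.0351 q [ 0.01  0.5   1.5  -0.    1.14  1.31]
shift [ 0.0024 -0.0002  0.1081] turn [ 0.03  0.05 -0.01]
cool_block [[0.3956, -0.1696, 0.0021]]
tip_box [[0.5579, 0.1506, 0.0014], [0.5908, -0.3373, 0.0017]]
```

```bash
python3 -m crank '[[[0.002,0,0.03,0,0,0],[0.002,0,0.06,0,0,0],[0.002,0,0.085,0,0,0],[0.002,0,0.097,0,0,0],[0.002,0,0.103,0,0,0],[0.002,0,0.107,0,0,0],[0.002,0,0.109,0,0,0],[0.002,0,0.109,0,0,0]]]' 
python3 -m crank '[[[0,0,0,0,0,0],[0,0,0,0,0,0]]]'

```

```text
clock: 6.4
tool_pos: [0.6555, 0.0196, 0.0093]
orientation: [0.991, 0.135, 0.001, 0.0]
wrist_force: [-1.1, -1.1, 1.4]
finger_gap: 0.0347
clock: 6.6
tool_pos: [0.6555, 0.0196, 0.0092]
orientation: [0.991, 0.135, 0.001, 0.0]
wrist_force: [0.1, -1.4, 4.7]
finger_gap: 0.0351
```

```bash
python3 -m crank '[[[0,0,0,0,0,0],[0,0,0,0,0,0],[0,0,0,0,0,0],[0,0,0,0,0,0],[0,0,-0.03,0,0,0],[0,0,-0.07,0,0,0],[0,0,-0.11,0,0,0],[0,0,-0.15,0,0,0],[0,0,-0.15,0,0,0]]]' 1
python3 - <<'E'
from h import *
plan([.591,-.337,.16],29)
c=cam('top'); save(cv2.resize(c['frame'],(800,600)),'t2')
print([(round(m['conf'],2),np.round(m['xyz'],4).tolist()) for m in mark_of('small_bottle','top')][:2])
E
```

```text
clock: 7.5
tool_pos: [0.6582, 0.0199, 0.1648]
orientation: [0.991, 0.135, 0.006, 0.001]
wrist_force: [-0.0, 0.2, 0.5]
finger_gap: 0.0853
t=7.50 at [0.6582 0.0199 0.1648] head 15.5 gap 0.0853 q [ 0.01  0.47  1.43 -0.    1.23  1.31]
shift [-0.1603  0.3259  0.0039] turn [  0.27  -0.69 -13.48]
[(0.46, [0.655, 0.0183, 0.0007])]
```

```bash
python3 -m crank '[[[-0.018,0.036,0,0,0,-2],[-0.036,0.072,0,0,0,-4],[-0.054,0.11,0,0,0,-6],[-0.072,0.15,0,0,0,-8],[-0.09,0.186,0,0,0,-10],[-0.107,0.222,0,0,0,-12],[-0.124,0.258,0,0,0,-13.5],[-0.14,0.292,0,0,0,-13.5],[-0.152,0.317,0,0,0,-13.5],[-0.157,0.326,0,0,0,-13.5],[-0.157,0.326,0,0,0,-13.5]]]' 
python3 - <<'E'
from h import *
plan([.591,-.337,.014],29)
c=cam('wrist'); save(c['frame'],'w2')
print([(round(m['conf'],2),np.round(m['xyz'],4).tolist()) for m in mark_of('beaker','wrist')][:2])
E
```

```text
clock: 8.7
tool_pos: [0.5894, -0.3369, 0.156]
orientation: [0.968, 0.25, -0.001, -0.001]
wrist_force: [-0.2, 0.3, -0.6]
finger_gap: 0.0853
t=8.70 at [ 0.5894 -0.3369  0.156 ] head 28.9 gap 0.0853 q [-0.54  0.51  1.37  0.    1.26  0.53]
shift [0.0016 0.0013 0.142 ] turn [-0.17  0.09 -0.1 ]
[(0.85, [0.5879, -0.3408, -0.0002])]
```

View pics/w2.png

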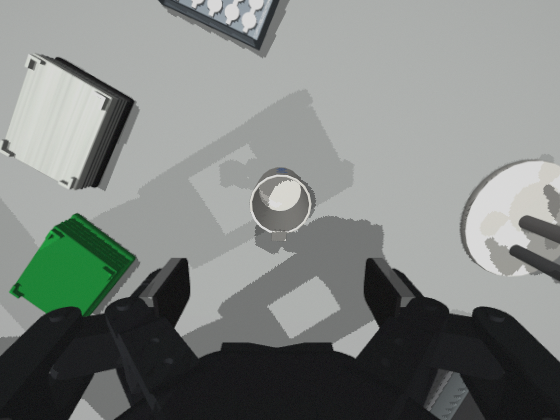

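The beaker (281,204) is centred between the jaws with its lip (280,237) across the jaw direction. Descend and grip lightly.

```bash
python3 -m crank '[[[0.001,0.002,0.04,0,0,0],[0.001,0.002,0.08,0,0,0],[0.001,0.002,0.115,0,0,0],[0.001,0.002,0.135,0,0,0],[0.001,0.002,0.143,0,0,0],[0.001,0.002,0.143,0,0,0]]]'
python3 -m crank '[[[0,0,0,0,0,0],[0,0,0,0,0,0],[0,0,0,0,0,0],[0,0,0,0,0,0],[0,0,0,0,0,0]]]' -1 25
python3 - <<'E'
from h import *
plan([.444,.150,.15],29)
E
```

```text
clock: 9.4
tool_pos: [0.5923, -0.3359, 0.014]
orientation: [0.968, 0.251, -0.001, -0.001]
wrist_force: [-0.4, -0.2, -0.2]
finger_gap: 0.0855
clock: 9.9
tool_pos: [0.5935, -0.338, 0.017]
orientation: [0.968, 0.25, 0.001, 0.001]
wrist_force: [0.2, 1.3, 6.2]
finger_gap: 0.0553
t=9.90 at [ 0.5935 -0.338   0.017 ] head 29.0 gap 0.0553 q [-0.53  0.63  1.53  0.    0.97  0.53]
shift [ 0.1061 -0.499  -0.1341] turn [ 0.16 -0.13 -0.01]
```

```bash
python3 -m crank '[[[0,0,-0.03,0,0,0],[0,0,-0.07,0,0,0],[0.005,-0.025,-0.1,0,0,0],[0.014,-0.065,-0.12,0,0,0],[0.022,-0.105,-0.12,0,0,0],[0.03,-0.145,-0.12,0,0,0],[0.039,-0.185,-0.12,0,0,0],[0.048,-0.225,-0.12,0,0,0],[0.056,-0.265,-0.12,0,0,0],[0.065,-0.305,-0.12,0,0,0],[0.073,-0.345,-0.12,0,0,0],[0.082,-0.385,-0.12,0,0,0]]]' 
python3 -m crank '[[[0.009,-0.04,0,0,0,0],[0.016,-0.075,0,0,0,0],[0.022,-0.1,0,0,0,0],[0.024,-0.112,0,0,0,0],[0.024,-0.114,0,0,0,0],[0.024,-0.114,0,0,0,0]]]'
python3 - <<'E'
from h import *
plan([.444,.150,.017],29)
E
```

```text
clock: 11.1
tool_pos: [0.4765, 0.0401, 0.1353]
orientation: [0.968, 0.25, 0.0, 0.0]
wrist_force: [0.4, 0.9, -0.7]
finger_gap: 0.0554
clock: 11.7
tool_pos: [0.4431, 0.1497, 0.1349]
orientation: [0.968, 0.251, 0.0, 0.0]
wrist_force: [-0.2, 0.1, -0.9]
finger_gap: 0.055
t=11.70 at [0.4431 0.1497 0.1349] head 29.0 gap 0.0550 q [ 0.3   0.21  1.91 -0.    1.02  1.37]
shift [9.000e-04 1.000e-04 1.179e-01] turn [0.04 0.   0.03]
```

```bash
python3 -m crank '[[[0,0,0.03,0,0,0],[0,0,0.06,0,0,0],[0,0,0.09,0,0,0],[0,0,0.105,0,0,0],[0,0,0.112,0,0,0],[0,0,0.116,0,0,0],[0,0,0.119,0,0,0],[0,0,0.119,0,0,0],[0,0,0.119,0,0,0]]]' 
python3 - <<'E'
from h import *
print(r.state()['wrist_force'],r.state()['tool_pos'])
E
```

```text
clock: 12.6
tool_pos: [0.4442, 0.1501, 0.017]
orientation: [0.968, 0.251, 0.001, 0.0]
wrist_force: [0.4, -2.2, 3.8]
finger_gap: 0.0558
[ 0.41002974 -2.20418048  3.77422757] [0.44421169 0.15007193 0.01701165]
```

Contact made (about 4 N up). Release, rise, and measure the reservoir and plate.

```bash
python3 -m crank '[[[0,0,0,0,0,0],[0,0,0,0,0,0],[0,0,0,0,0,0],[0,0,0,0,0,0],[0,0,-0.03,0,0,0],[0,0,-0.07,0,0,0],[0,0,-0.11,0,0,0],[0,0,-0.14,0,0,0],[0,0,-0.14,0,0,0],[0,0,-0.14,0,0,0]]]' 1
python3 - <<'E'
from h import *
c=cam('top'); W=cloud(c)
for q in ['beaker','reservoir']: print(q,[(round(m['conf'],2),np.round(m['xyz'],4).tolist()) for m in mark_of(q,'top')][:2])
plan([.60,.341,.15],112.3)
E
```

```text
clock: 13.6
tool_pos: [0.443, 0.1503, 0.1561]
orientation: [0.968, 0.251, 0.0, -0.0]
wrist_force: [0.7, 0.0, -0.4]
finger_gap: 0.0853
beaker [(0.17, [0.6551, 0.0179, -0.0017])]
reservoir [(0.91, [0.6008, 0.3407, 0.0016])]
t=13.75 at [0.4419 0.1499 0.1544] head 29.0 gap 0.0854 q [ 0.3   0.19  1.88 -0.    1.08  1.37]
shift [ 0.2309 -0.0904  0.0038] turn [ -0.16   0.12 -83.28]
```

```bash
python3 -m crank '[[[0.023,-0.009,0,0,0,-8],[0.046,-0.018,0,0,0,-16],[0.07,-0.027,0,0,0,-24],[0.093,-0.036,0,0,0,-32],[0.116,-0.046,0,0,0,-40],[0.14,-0.055,0,0,0,-48],[0.163,-0.064,0,0,0,-56],[0.186,-0.073,0,0,0,-64],[0.21,-0.082,0,0,0,-72],[0.23,-0.09,0,0,0,-80],[0.23,-0.09,0,0,0,-83.3],[0.23,-0.09,0,0,0,-83.3]]]' 
python3 - <<'E'
from h import *
c=cam('wrist'); save(c['frame'],'w3'); W=cloud(c)
m=trace('reservoir','wrist'); print([(round(k['conf'],2),int(k['pixels'].sum())) for k in m])
Z=W[...,2]; P=W[(Z>.026)&(Z<.036)&(abs(W[...,0]-.6)<.09)&(abs(W[...,1]-.34)<.09)]; print('rim',rect(P))
print([(round(k['conf'],2),np.round(k['xyz'],4).tolist()) for k in mark_of('reservoir','wrist')])
plan([.601,.341,.004],112.3)
E
```

```text
clock: 14.95
tool_pos: [0.6, 0.3406, 0.1534]
orientation: [0.557, 0.831, -0.002, -0.001]
wrist_force: [0.4, 0.2, -1.0]
finger_gap: 0.0858
[(0.83, 5500)]
rim [602.2 341.4 119.1  50.1 -67.7]
[]
t=15.10 at [0.6    0.34   0.1549] head 112.2 gap 0.0851 q [ 0.5   0.53  1.35 -0.    1.27  0.11]
shift [0.0006 0.0017 0.1509] turn [-0.11  0.02 -0.06]
```

View pics/w3.png

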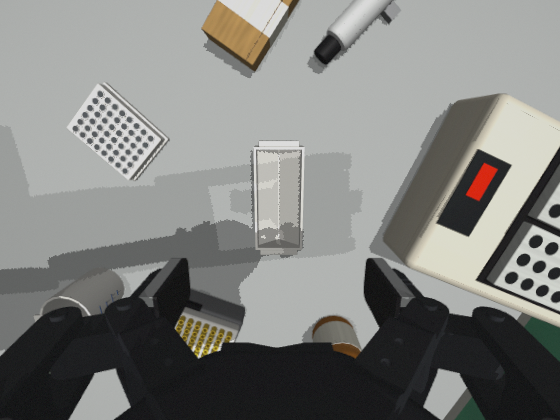

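The reservoir (280,198) is aligned and centred between the jaws. Descend and grip.

```bash
python3 -m crank '[[[0.001,0.001,0.04,0,0,0],[0.001,0.001,0.08,0,0,0],[0.001,0.001,0.115,0,0,0],[0.001,0.001,0.135,0,0,0],[0.001,0.001,0.145,0,0,0],[0.001,0.001,0.149,0,0,0],[0.001,0.001,0.15,0,0,0],[0.001,0.001,0.15,0,0,0]]]'
python3 -m crank '[[[0,0,0,0,0,0],[0,0,0,0,0,0],[0,0,0,0,0,0],[0,0,0,0,0,0],[0,0,0,0,0,0]]]' -1 30
python3 - <<'E'
from h import *
plan([.555,.019,.11],180)
E
```

```text
clock: 15.9
tool_pos: [0.6018, 0.3422, 0.0073]
orientation: [0.557, 0.831, 0.001, 0.001]
wrist_force: [-0.6, 1.5, 1.0]
finger_gap: 0.0855
clock: 16.4
tool_pos: [0.6011, 0.3418, 0.006]
orientation: [0.557, 0.831, 0.0, 0.0]
wrist_force: [-0.5, 0.0, 0.5]
finger_gap: 0.0123
t=16.40 at [0.6011 0.3418 0.006 ] head 112.3 gap 0.0123 q [ 0.5   0.66  1.51 -0.    0.97  0.11]
shift [-0.2811 -0.1652 -0.104 ] turn [ 1.000e-02  1.000e-02 -6.768e+01]
```

```bash
python3 - <<'E'
from h import *
c=cam('wrist'); save(c['frame'],'w4'); plan([0.6,.34,.1],112)
W=cloud(c); f=W[330:,200:360]; 
c=cam('scene'); save(cv2.resize(c['frame'][220:340,260:420],(800,600)),'s4')
E
```

```text
t=16.45 at [0.601  0.3418 0.0059] head 112.3 gap 0.0049 q [ 0.5   0.66  1.51 -0.    0.97  0.11]
shift [-0.0012 -0.0016 -0.0941] turn [0.   0.   0.31]
```

View pics/w4.png

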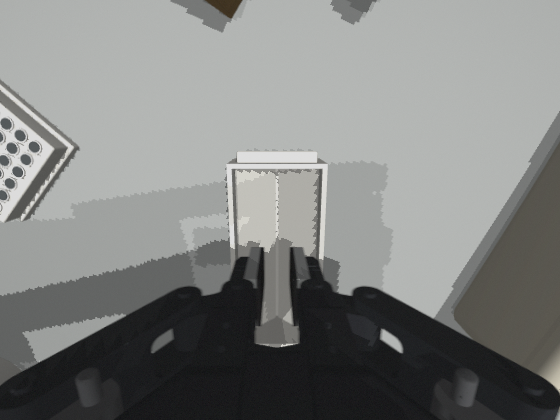

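View pics/s4.png

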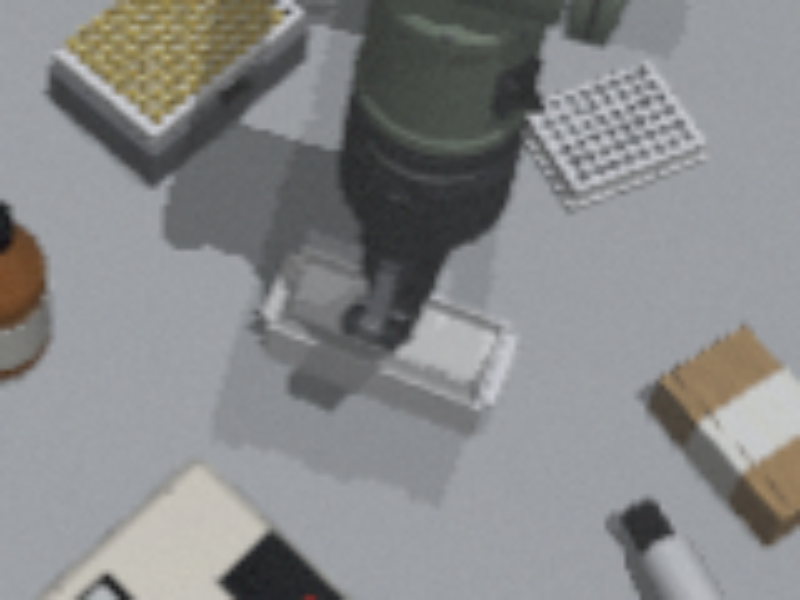

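```bash
python3 - <<'E'
from h import *
c=cam('wrist'); W=cloud(c); s=r.state(); print(s['finger_gap'],s['wrist_force'])
R=Ro.from_quat(s['orientation'])
T=R.inv().apply((W-s['tool_pos']).reshape(-1,3)).reshape(W.shape)*1000
for v in range(240,345,12): print(v,[ (u,*np.round(T[v,u]).astype(int)) if np.isfinite(T[v,u,0]) else None for u in (225,230,240,250,258,262,268,278,290,300,310,322)])
Z=W[...,2]; P=W[(Z>.026)&(Z<.036)&(abs(W[...,0]-.6)<.09)&(abs(W[...,1]-.34)<.09)]; print('rim',rect(P))
E
```

```text
-0.00011909499722349132 [ 0.1212937   0.68311386 -0.56854539]
240 [(225, np.int64(2), np.int64(-32), np.int64(5)), (230, np.int64(13), np.int64(-24), np.int64(-24)), (240, np.int64(10), np.int64(-20), np.int64(-16)), (250, np.int64(9), np.int64(-14), np.int64(-12)), (258, np.int64(7), np.int64(-10), np.int64(-9)), (262, np.int64(6), np.int64(-8), np.int64(-5)), (268, np.int64(5), np.int64(-4), np.int64(-3)), (278, np.int64(3), np.int64(2), np.int64(3)), None, (300, np.int64(8), np.int64(14), np.int64(-10)), (310, np.int64(9), np.int64(20), np.int64(-14)), (322, np.int64(13), np.int64(25), np.int64(-24))]
252 [(225, np.int64(-7), np.int64(-32), np.int64(6)), (230, np.int64(6), np.int64(-24), np.int64(-24)), (240, np.int64(3), np.int64(-20), np.int64(-16)), (250, np.int64(1), np.int64(-15), np.int64(-11)), (258, np.int64(-1), np.int64(-10), np.int64(-8)), (262, np.int64(-2), np.int64(-8), np.int64(-5)), (268, np.int64(12), np.int64(-3), np.int64(-38)), (278, np.int64(12), np.int64(2), np.int64(-38)), (290, np.int64(11), np.int64(7), np.int64(-36)), (300, np.int64(0), np.int64(15), np.i
[... 3680 characters left out ...]
), (322, np.int64(18), np.int64(13), np.int64(-102))]
336 [(225, np.int64(18), np.int64(-12), np.int64(-106)), (230, np.int64(18), np.int64(-11), np.int64(-106)), (240, np.int64(18), np.int64(-9), np.int64(-106)), (250, np.int64(18), np.int64(-6), np.int64(-107)), (258, np.int64(16), np.int64(-4), np.int64(-103)), (262, np.int64(11), np.int64(-3), np.int64(-97)), (268, np.int64(-7), np.int64(-2), np.int64(-75)), (278, np.int64(-52), np.int64(2), np.int64(-17)), (290, np.int64(9), np.int64(5), np.int64(-95)), (300, np.int64(18), np.int64(7), np.int64(-106)), (310, np.int64(18), np.int64(9), np.int64(-106)), (322, np.int64(18), np.int64(12), np.int64(-106))]
rim [600.9 344.2 114.1  50.3 -67.8]
```

The fingers closed inside the trough instead of gripping it, probably because the tips were near the rim. Rise, part-open to about 62 mm, look again, and retry lower.

```bash
python3 -m crank '[[[0,0,-0.01,0,0,0],[0,0,-0.03,0,0,0],[0,0,-0.06,0,0,0],[0,0,-0.08,0,0,0],[0,0,-0.08,0,0,0]]]'
python3 -m crank '[[[0,0,0,0,0,0],[0,0,0,0,0,0],[0,0,0,0,0,0],[0,0,0,0,0,0],[0,0,0,0,0,0],[0,0,0,0,0,0]]]' 0.46 20
python3 - <<'E'
from h import *
c=cam('wrist'); W=cloud(c)
Z=W[...,2]; P=W[(Z>.026)&(Z<.036)&(abs(W[...,0]-.6)<.09)&(abs(W[...,1]-.34)<.09)]; print('rim',len(P),rect(P))
s=r.state();R=Ro.from_quat(s['orientation'])
T=R.inv().apply((W-s['tool_pos']).reshape(-1,3)).reshape(W.shape)*1000
m=(abs(T[...,0])<18)&(abs(T[...,1])<60)&(T[...,2]>-35)&(T[...,2]<20); F=T[m]; print('fingers',np.round(np.percentile(F,[1,50,99],axis=0)), F[:,2].max())
L=F[F[:,1]<0]; print(np.round(L[np.argsort(-L[:,2])[:5]])); L=F[F[:,1]>0]; print(np.round(L[np.argsort(-L[:,2])[:5]]))
plan([.601,.342,.001],112.3)
c=cam('top'); W=cloud(c);Z=W[...,2]; P=W[(Z>.026)&(Z<.036)&(abs(W[...,0]-.6)<.09)&(abs(W[...,1]-.34)<.09)]; print('rim',len(P),rect(P))
E
```

```text
clock: 17.05
tool_pos: [0.6033, 0.343, 0.0904]
orientation: [0.557, 0.831, 0.004, 0.002]
wrist_force: [0.3, -0.1, 1.2]
finger_gap: -0.0001
clock: 17.65
tool_pos: [0.6009, 0.3417, 0.0855]
orientation: [0.557, 0.831, -0.0, -0.0]
wrist_force: [-0.1, 0.2, 0.3]
finger_gap: 0.0623
rim 2134 [602.2 341.3 120.4  50.1 -67.7]
fingers [[ -7. -31. -35.]
 [  1.  32. -34.]
 [ 10.  32. -32.]] -31.982958949179714
[[ -6. -31. -32.]
 [  3. -31. -33.]
 [  9. -31. -33.]
 [  2. -31. -33.]
 [ -7. -30. -33.]]
[[  4.  32. -32.]
 [  3.  32. -33.]
 [  3.  32. -33.]
 [  1.  32. -33.]
 [  1.  32. -33.]]
t=17.70 at [0.601  0.3417 0.0857] head 112.3 gap 0.0625 q [ 0.5   0.58  1.43 -0.    1.12  0.11]
shift [0.0002 0.0002 0.0847] turn [-0.02  0.01  0.02]
rim 144 [608.9 324.5  82.7  51.  -68.1]
```

```bash
python3 - <<'E'
from h import *
c=cam('wrist'); W=cloud(c); save(c['frame'][200:420],'w5'); s=r.state();R=Ro.from_quat(s['orientation'])
T=R.inv().apply((W-s['tool_pos']).reshape(-1,3)).reshape(W.shape)*1000
for u in (196,204,212,218,224,230): print(u,[(v,*np.round(T[v,u]).astype(int).tolist()) for v in range(250,320,8) if np.isfinite(T[v,u,0])])
print(c['depth'][250:300:10,200:240:8])
E
```

```text
196 [(250, -39, -75, 87), (258, 12, -36, -45), (266, 12, -34, -54), (274, 12, -32, -60), (282, 12, -31, -67), (290, 9, -31, -68), (298, 6, -31, -69), (306, 3, -31, -70), (314, 18, -22, -97)]
204 [(250, -38, -67, 85), (258, 12, -32, -46), (266, 12, -31, -53), (274, 9, -30, -55), (282, 6, -30, -57), (290, 2, -31, -57), (298, -1, -31, -58), (306, -4, -30, -59), (314, -8, -31, -60)]
212 [(250, -39, -60, 86), (258, 9, -30, -39), (266, 6, -30, -40), (274, 2, -30, -41), (282, -2, -30, -42), (290, -6, -31, -43), (298, -10, -31, -44), (306, -99, -63, 86), (314, -108, -64, 86)]
218 [(250, -39, -54, 86), (258, -47, -54, 86), (266, -55, -55, 86), (274, -64, -55, 86), (282, -72, -56, 85), (290, -81, -56, 86), (298, -89, -57, 86), (306, -99, -57, 86), (314, -108, -58, 86)]
224 [(250, -39, -48, 86), (258, -47, -49, 86), (266, -55, -49, 86), (274, -63, -50, 86), (282, -72, -50, 86), (290, -81, -50, 86), (298, -89, -51, 86), (306, -99, -51, 86), (314, -108, -52, 85)]
230 [(250, -38, -43, 85), (258, -47, -43, 86), (266, -55, -43, 86), (274, -64, -44, 86), (282, -72, -44, 85), (290, -81, -45, 86), (298, -90, -45, 86), (306, -99, -45, 86), (314, -108, -46, 85)]
[[0.27528885 0.2748098  0.274822   0.27574176 0.27417594]
 [0.13361453 0.1344374  0.2777512  0.2780742  0.27696607]
 [0.12484328 0.13432203 0.28104255 0.28078163 0.28142178]
 [0.12044134 0.13306338 0.15264136 0.28320515 0.28373668]
 [0.11940818 0.13417327 0.28679085 0.28596172 0.2858842 ]]
```

View pics/w5.png

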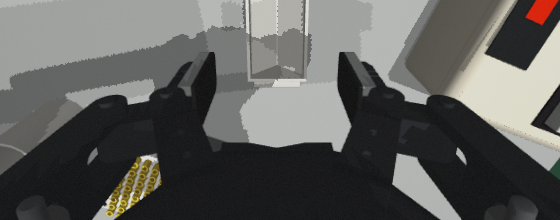

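The depth data explain it. The real fingertips sit about 32 mm behind the reported TCP at this opening, so the pads were above the 30 mm rim. The bottle and beaker were held high up for the same reason. The reservoir has not moved. I'll descend about 110 mm, watching the force.

```bash
python3 -m crank '[[[0,0,0.03,0,0,0],[0,0,0.06,0,0,0],[0,0,0.08,0,0,0],[0,0,0.09,0,0,0],[0,0,0.098,0,0,0],[0,0,0.104,0,0,0],[0,0,0.107,0,0,0],[0,0,0.108,0,0,0],[0,0,0.108,0,0,0]]]'
python3 -m crank '[[[0,0,0,0,0,0],[0,0,0,0,0,0],[0,0,0,0,0,0],[0,0,0,0,0,0]]]' -1 30
python3 - <<'E'
from h import *
plan([.555,.019,.08],180)
E
```

```text
clock: 18.7
tool_pos: [0.6014, 0.3419, -0.0216]
orientation: [0.557, 0.831, 0.0, 0.0]
wrist_force: [0.4, 0.6, -0.0]
finger_gap: 0.0625
clock: 19.1
tool_pos: [0.6015, 0.342, -0.0213]
orientation: [0.557, 0.831, 0.001, 0.0]
wrist_force: [-0.4, 0.1, 4.0]
finger_gap: 0.0496
t=19.10 at [ 0.6015  0.342  -0.0213] head 112.3 gap 0.0496 q [ 0.5   0.69  1.54 -0.    0.92  0.11]
shift [-0.2812 -0.1655 -0.1016] turn [ 7.000e-02  4.000e-02 -6.768e+01]
```

```bash
python3 -m crank '[[[0,0,-0.03,0,0,0],[0,0,-0.07,0,0,0],[-0.01,-0.006,-0.1,0,0,-3],[-0.04,-0.023,-0.11,0,0,-10],[-0.07,-0.041,-0.11,0,0,-17],[-0.105,-0.062,-0.11,0,0,-24],[-0.14,-0.082,-0.11,0,0,-31],[-0.175,-0.103,-0.11,0,0,-38],[-0.21,-0.124,-0.11,0,0,-45],[-0.24,-0.142,-0.11,0,0,-52],[-0.265,-0.157,-0.11,0,0,-59],[-0.281,-0.1655,-0.11,0,0,-66]]]' 
python3 -m crank '[[[0,0,0,0,0,-2.2],[0,0,0,0,0,-2.2],[0,0,0,0,0,-2.2]]]'
python3 - <<'E'
from h import *
plan([.5545,.019,-.021],180.5)
c=cam('wrist'); save(c['frame'],'w6')
E
```

```text
clock: 20.3
tool_pos: [0.5535, 0.0169, 0.0876]
orientation: [0.013, 1.0, -0.0, -0.001]
wrist_force: [0.4, 0.2, -0.9]
finger_gap: 0.0495
clock: 20.6
tool_pos: [0.5544, 0.0191, 0.0877]
orientation: [-0.004, 1.0, -0.0, -0.0]
wrist_force: [-0.1, -0.1, -0.2]
finger_gap: 0.0493
t=20.60 at [0.5544 0.0191 0.0877] head -179.5 gap 0.0493 q [ 0.01  0.39  1.78 -0.    0.98 -1.57]
shift [-2.000e-04 -1.000e-04  1.087e-01] turn [-0.   -0.03 -0.03]
```

View pics/w6.png

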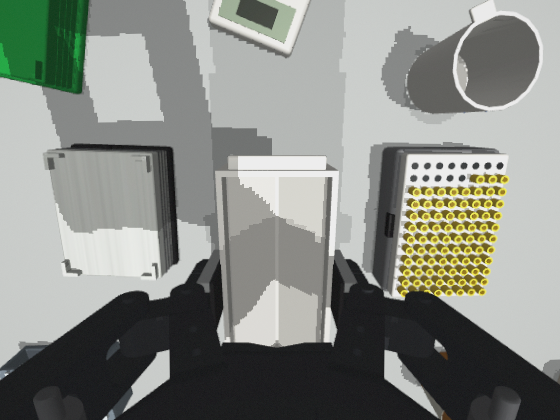

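The reservoir (278,260) is held level between the block and the tip box, and the beaker stands at (490,60). Lower it gently.

```bash
python3 -m crank '[[[0,0,0.03,0,0,0],[0,0,0.06,0,0,0],[0,0,0.085,0,0,0],[0,0,0.097,0,0,0],[0,0,0.103,0,0,0],[0,0,0.107,0,0,0],[0,0,0.109,0,0,0],[0,0,0.109,0,0,0],[0,0,0.109,0,0,0]]]' 
python3 -m crank '[[[0,0,0,0,0,0],[0,0,0,0,0,0],[0,0,0,0,0,0],[0,0,-0.002,0,0,0],[0,0,-0.03,0,0,0],[0,0,-0.07,0,0,0],[0,0,-0.11,0,0,0],[0,0,-0.13,0,0,0],[0,0,-0.13,0,0,0],[0,0,-0.13,0,0,0]]]' 0.6
python3 - <<'E'
from h import *
c=cam('wrist'); W=cloud(c);Z=W[...,2]; P=W[(Z>.026)&(Z<.036)&(abs(W[...,0]-.555)<.08)&(abs(W[...,1]-.019)<.045)]; print('rim',len(P),rect(P))
P=W[(Z>.036)&(Z<.05)&(abs(W[...,0]-.555)<.08)&(abs(W[...,1]+.113)<.055)]; print('block',len(P),rect(P))
P=W[(Z>.038)&(Z<.065)&(abs(W[...,0]-.555)<.08)&(abs(W[...,1]-.151)<.055)]; print('tip',len(P),rect(P))
plan([.4195,.3385,.10],159.5)
E
```

```text
clock: 21.55
tool_pos: [0.5552, 0.0189, -0.0203]
orientation: [-0.004, 1.0, -0.0, 0.001]
wrist_force: [0.4, -0.1, -0.5]
finger_gap: 0.0492
clock: 22.55
tool_pos: [0.5542, 0.019, 0.1087]
orientation: [-0.004, 1.0, -0.0, -0.0]
wrist_force: [-1.5, -0.1, -0.7]
finger_gap: 0.0683
rim 1801 [566.1  20.4 137.8  50.2   0.6]
block 10973 [ 552.3 -112.8  102.4   81.4   -1.7]
tip 12273 [558.7 151.3 116.2  77.1   0.7]
t=22.60 at [0.5536 0.019  0.1078] head -179.5 gap 0.0681 q [ 0.01  0.37  1.75 -0.    1.02 -1.57]
shift [0.1312 0.3207 0.0081] turn [-0.03 -0.12 21.02]
```

```bash
python3 -m crank '[[[0.016,0.038,0,0,0,3],[0.032,0.076,0,0,0,6],[0.048,0.115,0,0,0,9],[0.064,0.155,0,0,0,12],[0.08,0.195,0,0,0,15],[0.096,0.233,0,0,0,18],[0.11,0.27,0,0,0,21],[0.121,0.297,0,0,0,21],[0.128,0.314,0,0,0,21],[0.131,0.321,0,0,0,21],[0.131,0.321,0,0,0,21]]]' 1
python3 - <<'E'
from h import *
c=cam('wrist'); save(c['frame'],'w7'); W=cloud(c);Z=W[...,2]
for a,b in ((.013,.025),(.003,.012)):
    P=W[(Z>a)&(Z<b)&(abs(W[...,0]-.42)<.06)&(abs(W[...,1]-.339)<.06)]; print('plate',len(P),rect(P))
for n in('wrist',): print([(round(k['conf'],2),np.round(k['xyz'],4).tolist()) for k in mark_of('plate',n)])
plan([.4195,.3385,-.024],159.5)
E
```

```text
clock: 23.7
tool_pos: [0.4199, 0.3388, 0.1075]
orientation: [0.177, 0.984, -0.001, -0.001]
wrist_force: [0.7, -1.2, -1.2]
finger_gap: 0.0856
plate 5400 [420.5 340.1  80.1  58.  -20.9]
plate 315 [420.2 340.2  83.2  62.2 -21. ]
[(0.64, [0.4174, 0.3378, -0.0015])]
t=23.80 at [0.4206 0.3378 0.1081] head 159.5 gap 0.0855 q [ 0.66  0.35  1.79 -0.    1.01 -0.56]
shift [0.0012 0.0005 0.1321] turn [-0.11 -0.03  0.  ]
```

View pics/w7.png

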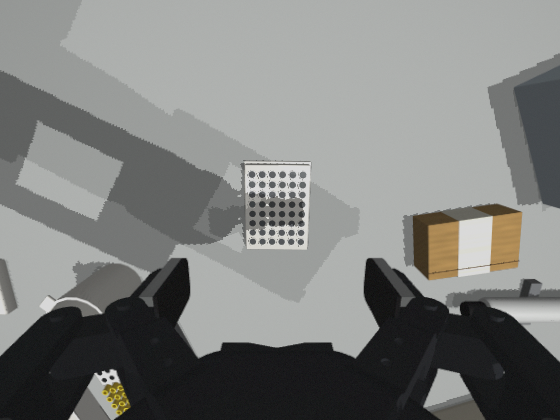

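The plate (277,205) is square to and centred between the jaws. Descend and grip.

```bash
python3 -m crank '[[[0.001,0.002,0.03,0,0,0.5],[0.001,0.002,0.06,0,0,0.5],[0.001,0.002,0.09,0,0,0.5],[0.001,0.002,0.11,0,0,0.5],[0.001,0.002,0.122,0,0,0.5],[0.001,0.002,0.128,0,0,0.5],[0.001,0.002,0.131,0,0,0.5],[0.001,0.002,0.132,0,0,0.5],[0.001,0.002,0.132,0,0,0.5],[0.001,0.002,0.132,0,0,0.5]]]'
python3 -m crank '[[[0,0,0,0,0,0],[0,0,0,0,0,0],[0,0,0,0,0,0],[0,0,0,0,0,0],[0,0,0,0,0,0],[0,0,0,0,0,0]]]' -1 40
python3 - <<'E'
from h import *
plan([.5523,-.1128,.10],178.3)
E
```

```text
clock: 24.8
tool_pos: [0.4209, 0.3414, -0.0224]
orientation: [0.182, 0.983, 0.001, 0.001]
wrist_force: [-0.4, -0.4, 0.5]
finger_gap: 0.0855
clock: 25.4
tool_pos: [0.4207, 0.3412, -0.0225]
orientation: [0.182, 0.983, 0.0, 0.0]
wrist_force: [-1.0, -0.2, 5.8]
finger_gap: 0.0567
t=25.40 at [ 0.4207  0.3412 -0.0225] head 159.0 gap 0.0567 q [ 0.66  0.51  1.92 -0.    0.71 -0.54]
shift [-0.2855 -0.3767 -0.1226] turn [  0.03   0.03 -19.28]
```

```bash
python3 -m crank '[[[0,0,-0.03,0,0,0],[0,0,-0.07,0,0,0],[0,0,-0.105,0,0,0],[-0.02,-0.026,-0.123,0,0,-2],[-0.044,-0.058,-0.123,0,0,-4],[-0.068,-0.09,-0.123,0,0,-6],[-0.092,-0.122,-0.123,0,0,-8],[-0.116,-0.153,-0.123,0,0,-10],[-0.14,-0.185,-0.123,0,0,-12],[-0.164,-0.217,-0.123,0,0,-14],[-0.188,-0.248,-0.123,0,0,-16],[-0.212,-0.28,-0.123,0,0,-18]]]' 
python3 - <<'E'
from h import *
plan([.5523,-.1128,.10],178.3)
E
```

```text
clock: 26.6
tool_pos: [0.5183, 0.0021, 0.0997]
orientation: [0.025, 1.0, 0.0, -0.0]
wrist_force: [0.7, 0.9, -0.1]
finger_gap: 0.0572
t=26.60 at [0.5183 0.0021 0.0997] head 177.1 gap 0.0572 q [-0.02  0.32  1.85  0.    0.97 -1.54]
shift [-0.0398 -0.113  -0.0003] turn [ 0.  -0.  -1.2]
```

```bash
python3 -m crank '[[[-0.012,-0.034,0,0,0,-1],[-0.022,-0.066,0,0,0,-1.2],[-0.032,-0.092,0,0,0,-1.2],[-0.038,-0.107,0,0,0,-1.2],[-0.04,-0.113,0,0,0,-1.2],[-0.04,-0.113,0,0,0,-1.2],[-0.04,-0.113,0,0,0,-1.2],[-0.04,-0.113,0,0,0,-1.2]]]' 
python3 - <<'E'
from h import *
plan([.5523,-.1128,.019],178.3)
c=cam('wrist'); save(c['frame'],'w8'); W=cloud(c);Z=W[...,2]; print(np.nanmedian(Z[190:240,265:290]))
P=W[(Z>.128)&(Z<.15)&(abs(W[...,0]-.5523)<.06)&(abs(W[...,1]+.113)<.029)]; print('plate',len(P),rect(P))
P=W[(Z>.036)&(Z<.05)&(abs(W[...,0]-.555)<.08)&(abs(W[...,1]+.113)<.055)]; print('block',len(P),rect(P), np.percentile(P,[0.5,99.5],axis=0).round(4))
c=cam('top');W=cloud(c);Z=W[...,2]
P=W[(Z>.128)&(Z<.142)&(abs(W[...,0]-.5523)<.06)&(abs(W[...,1]+.113)<.06)]; print('plate top',len(P),rect(P) if len(P)>5 else 0)
E
```

```text
clock: 27.4
tool_pos: [0.5518, -0.1101, 0.0999]
orientation: [0.015, 1.0, 0.0, -0.0]
wrist_force: [-0.1, 0.4, -1.1]
finger_gap: 0.0565
t=27.40 at [ 0.5518 -0.1101  0.0999] head 178.3 gap 0.0565 q [-0.22  0.39  1.74  0.    1.01 -1.76]
shift [-0.0006 -0.0027  0.0809] turn [ 0.02 -0.03 -0.01]
0.14074568243683633
plate 17393 [ 551.6 -113.    83.    57.9   -0. ]
block 3143 [ 513.3 -112.    80.2   23.7   88.3] [[ 0.5008 -0.1513  0.0381]
 [ 0.5256 -0.0727  0.0471]]
plate top 156 [554.1 -87.2  83.8  26.8  -2.4]
```

View pics/w8.png

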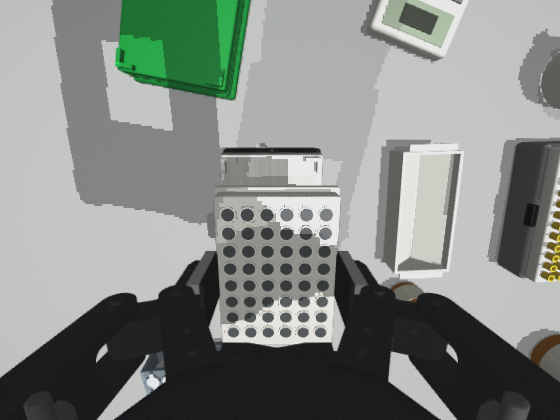

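The plate is held level above the block, with the front lugs visible at (228,165) and (315,165). Descend to just above the lugs and measure.

```bash
python3 -m crank '[[[-0.001,-0.003,0.02,0,0,0],[-0.001,-0.003,0.04,0,0,0],[-0.001,-0.003,0.055,0,0,0],[-0.001,-0.003,0.063,0,0,0],[-0.001,-0.003,0.068,0,0,0],[-0.001,-0.003,0.07,0,0,0],[-0.001,-0.003,0.07,0,0,0],[-0.001,-0.003,0.07,0,0,0]]]' 
python3 - <<'E'
from h import *
plan([.5523,-.113,.0175],178.3)
c=cam('wrist'); save(cv2.resize(c['frame'][140:360,180:400],(600,600),interpolation=cv2.INTER_CUBIC),'w9'); W=cloud(c);Z=W[...,2]
P=W[(Z>.058)&(Z<.075)&(abs(W[...,0]-.5523)<.06)&(abs(W[...,1]+.113)<.036)]; print('plate',len(P),rect(P))
P=W[(Z>.036)&(Z<.048)&(W[...,0]<.52)&(W[...,0]>.49)&(abs(W[...,1]+.113)<.055)]; print('block',len(P),rect(P), np.percentile(P,[0.5,99.5],axis=0).round(4))
L=P[P[:,2]>.0435]; print('lugs',len(L),L[L[:,1]>-.113].mean(0).round(4),L[L[:,1]<-.113].mean(0).round(4),rect(L))
E
```

```text
clock: 28.3
tool_pos: [0.5536, -0.1144, 0.0305]
orientation: [0.016, 1.0, -0.0, 0.001]
wrist_force: [0.2, 0.1, -0.5]
finger_gap: 0.0569
t=28.30 at [ 0.5536 -0.1144  0.0305] head 178.2 gap 0.0569 q [-0.22  0.47  1.82 -0.    0.85 -1.76]
shift [0.0014 0.0014 0.013 ] turn [-0.02  0.07 -0.08]
plate 18809 [ 553.3 -113.1   82.    70.5   -1.6]
block 3775 [ 510.2 -111.8   80.4   19.5   89.9] [[ 0.5007 -0.1509  0.0381]
 [ 0.5192 -0.0729  0.0472]]
lugs 509 [ 0.5085 -0.078   0.046 ] [ 0.5065 -0.1458  0.0459] [ 509.3 -111.8   76.4   12.    88.4]
```

View pics/w9.png

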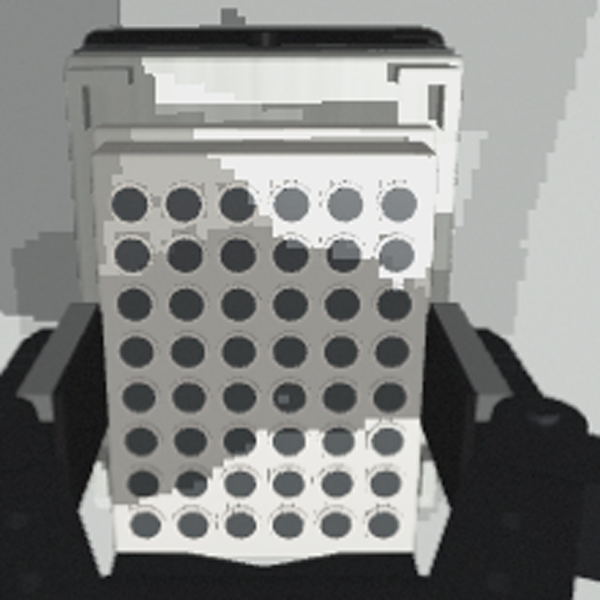

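The plate sits between the lugs (in the crop, front lugs at x≈105 and 415) and needs about a 1 mm correction. Lower it.

```bash
python3 -m crank '[[[0.001,0.001,0,0,0,0],[0.001,0.001,0.003,0,0,0],[0.001,0.001,0.006,0,0,0],[0.001,0.001,0.009,0,0,0],[0.001,0.001,0.011,0,0,0],[0.001,0.001,0.013,0,0,0],[0.001,0.001,0.013,0,0,0],[0.001,0.001,0.013,0,0,0]]]' 
python3 - <<'E'
from h import *
plan([.5523,-.113,.0175],178.3); print(r.state()['wrist_force'])
E
```

```text
clock: 29.15
tool_pos: [0.552, -0.1133, 0.0175]
orientation: [0.016, 1.0, -0.0, -0.0]
wrist_force: [-2.4, 0.0, 5.3]
finger_gap: 0.0568
t=29.15 at [ 0.552  -0.1133  0.0175] head 178.2 gap 0.0568 q [-0.22  0.48  1.83 -0.    0.82 -1.76]
shift [-0.0003  0.0003 -0.    ] turn [-0.   -0.01 -0.09]
[-2.41776664  0.03567232  5.30701901]
```

```bash
python3 -m crank '[[[0,0,0,0,0,0],[0,0,0,0,0,0],[0,0,0,0,0,0],[0,0,0,0,0,0],[0,0,-0.02,0,0,0],[0,0,-0.06,0,0,0],[0,0,-0.1,0,0,0],[0,0,-0.14,0,0,0],[0,0,-0.15,0,0,0],[0,0,-0.15,0,0,0]]]' 1
python3 - <<'E'
from h import *
c=cam('wrist'); W=cloud(c);Z=W[...,2]; save(c['frame'],'w10')
P=W[(Z>.052)&(Z<.068)&(abs(W[...,0]-.5523)<.06)&(abs(W[...,1]+.113)<.045)]; print('plate',len(P),rect(P),np.median(P[:,2]))
P=W[(Z>.036)&(Z<.05)&(abs(W[...,0]-.555)<.08)&(abs(W[...,1]+.113)<.055)]; print('block',len(P),rect(P))
L=P[P[:,2]>.0438]; print('lug band',len(L),rect(L))
plan([.45,-.3,.17],178)
E
```

```text
clock: 30.15
tool_pos: [0.5532, -0.1135, 0.1687]
orientation: [0.016, 1.0, -0.0, 0.002]
wrist_force: [-0.7, -0.0, -0.3]
finger_gap: 0.0852
plate 4705 [ 552.8 -112.    79.7   58.1   -1.8] 0.058427499616042655
block 2659 [ 552.5 -113.   101.8   80.3   -1.8]
lug band 584 [ 552.4 -113.3   98.5   76.2   -2. ]
t=30.20 at [ 0.5519 -0.1132  0.1668] head 178.2 gap 0.0854 q [-0.22  0.33  1.65 -0.    1.16 -1.76]
shift [ 0.0961 -0.1899 -0.0032] turn [-0.01  0.01  0.21]
```

View pics/w10.png

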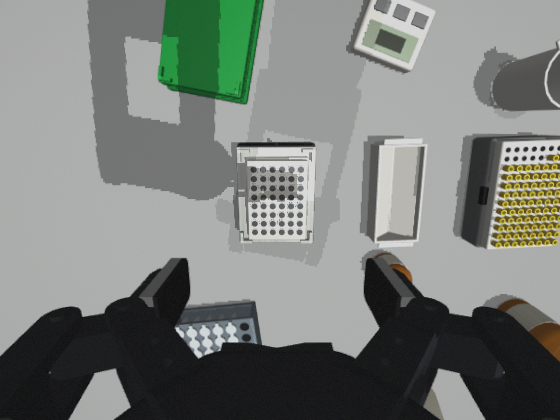

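The plate lies flat between the lugs (276,195) and within about 1 mm of the block's centre. Move the arm clear and check everything.

```bash
python3 -m crank '[[[0.019,-0.038,-0.01,0,0,0],[0.038,-0.076,-0.02,0,0,0],[0.058,-0.114,-0.03,0,0,0],[0.077,-0.152,-0.03,0,0,0],[0.096,-0.19,-0.03,0,0,0],[0.115,-0.228,-0.03,0,0,0],[0.125,-0.25,-0.03,0,0,0],[0.125,-0.25,-0.03,0,0,0],[0.125,-0.25,-0.03,0,0,0],[0.125,-0.25,-0.03,0,0,0]]]' 
python3 - <<'E'
from h import *
c=cam('top'); W=cloud(c);Z=W[...,2]; save(cv2.resize(c['frame'],(800,600)),'t9')
def comp(x0,x1,y0,y1,z0,z1):
    m=(W[...,0]>x0)&(W[...,0]<x1)&(W[...,1]>y0)&(W[...,1]<y1)&(Z>z0)&(Z<z1); return W[m]
for n,a in dict(block=(.46,.65,-.19,-.03,.034,.05),plate=(.46,.65,-.19,-.03,.052,.07),tipbox=(.46,.66,.08,.24,.03,.065),res=(.48,.63,-.03,.07,.024,.04),sb=(.6,.7,-.03,.07,.055,.08),beak=(.38,.49,.09,.21,.06,.08)).items():
    P=comp(*a); print(n,len(P),rect(P).tolist() if len(P)>5 else '')
for q in ['small_bottle','beaker','reservoir','large_bottle','tube_rack','timer','carton']:
    print(q,[[(round(m['conf'],2),np.round(m['xyz'],3).tolist()) for m in mark_of(q,n)][:2] for n in ('top',)])
c=cam('scene'); print([(q,[(round(m['conf'],2),np.round(m['xyz'],3).tolist()) for m in mark_of(q,'scene')][:2]) for q in ('small_bottle','beaker','plate')])
E
```

```text
clock: 31.2
tool_pos: [0.4195, -0.3579, 0.1957]
orientation: [0.015, 1.0, 0.001, -0.001]
wrist_force: [0.5, 0.6, 0.2]
finger_gap: 0.0854
block 547 [553.1, -113.3, 102.0, 82.4, -1.7]
plate 833 [553.6, -112.2, 80.0, 60.9, -1.9]
tipbox 1567 [540.0, 152.1, 158.4, 80.8, 1.5]
res 234 [558.2, 20.8, 118.7, 47.9, 1.2]
sb 53 [653.7, 20.3, 17.5, 17.2, -71.5]
beak 110 [445.2, 151.4, 55.4, 54.7, -21.2]
small_bottle [[(0.58, [0.65, 0.016, 0.002])]]
beaker [[(0.83, [0.443, 0.149, 0.002])]]
reservoir [[]]
large_bottle [[(0.94, [0.736, 0.198, -0.001])]]
tube_rack [[(0.94, [0.741, -0.2, 0.004])]]
timer [[(0.66, [0.393, 0.009, 0.004]), (0.59, [0.552, -0.112, 0.039])]]
carton [[(0.86, [0.514, 0.498, -0.003])]]
[('small_bottle', [(0.72, [0.656, 0.02, 0.0])]), ('beaker', [(0.66, [0.445, 0.151, 0.002])]), ('plate', [(0.86, [0.553, -0.119, 0.043])])]
```

View pics/t9.png

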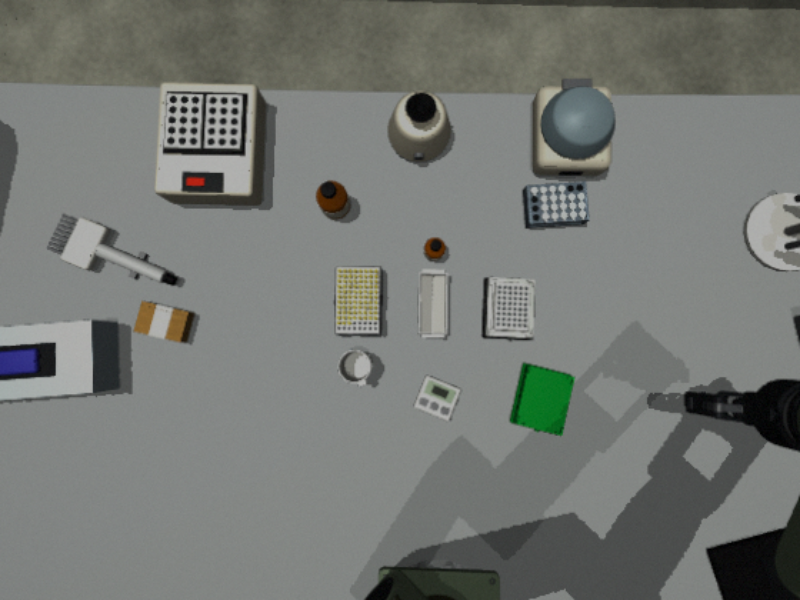

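The top view shows the full layout: plate on the block (510,307), reservoir (433,304), bottle behind it (434,248), and beaker (356,367) in front of the tip box. All measures are well inside the limits, so I'm handing in.

```bash
python3 -c "
from rig import r
print(r.job_done(), r.state()['clock'])"
```

```text
the job is handed in; nothing more can be done
the job is handed in; nothing more can be done
```

The bench is laid out and the job was handed in after about 31 s of the 109 s allowed. In my last top-camera check all measured positions were well inside the limits.

| Item | Last check |
|---|---|
| Plate on the block | flat between the lugs, about 1 mm off centre, yaw within 0.2° |
| Reservoir | about 133 mm from both centres, parallel to the tip box within about 1° |
| Small bottle | about 96 mm behind the reservoir's centre, within about 2 mm of its long axis by the height data |
| Beaker | about 113 mm in front of the tip box's centre, 2 mm off its axis |
| Larger bottle, rack, timer, carton | within about 5 mm of their first readings, i.e. measurement noise |

**What went wrong:** The first reservoir grasp missed, and the fingers closed harmlessly above it. The depth images showed the real fingertips sit roughly 30 mm behind the reported TCP. I corrected the heights and the second grasp held. Because of this offset, the bottle and beaker had been gripped higher than planned, but they stood upright where intended.

**Disagreements in the final check:**
- The network did not find the reservoir in the last top picture, so its position comes from the depth data.
- The network's reading from the scene camera put the plate about 6 mm off in y and 3 mm too high. The wrist and top depth data both put it within about 1 mm, and I relied on those.
- The network's reading from the top camera put the small bottle about 5 mm from the other readings. The limits hold either way.

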